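# Knock out and unload the bracket die

### The arm

A 6-joint arm with a two-finger parallel gripper is mounted at the origin on the work surface. World frame = base frame: x ahead of the robot, y to its left, z up, the work surface at z = 0. Lengths are in m, angles in rad, forces in N, time in s.
With the tool pointing down it reaches from about 0.35 to 0.775 m from the base axis. Payload 7.3 kg.
Tool frame: the origin (TCP) lies midway between the tips of the shut fingers; the grasp point (between the pads) lies grasp_offset behind it (grasp_offset is the distance from the TCP to the grasp point, in m); z points along the fingers, y is the line along which they close (so a half turn about z gives the same grasp; the last joint's range is limited). The gripper opens to 92 mm and grips with 3 to 60 N. Pads are 19 mm wide; open, the fingers measure 130 mm over their backs; the gripper's body (75 mm by 190 mm) begins 47 mm behind the grasp point.
Start: joints at [1.042, 0.342, 1.524, -0, 1.275, -0.146], TCP at [0.196, 0.487, 0.227] pointing down, gripper open.
Joint ranges: [-2.53, 2.53], [-0.77, 2.02], [0.04, 2.7], [-1, 4.14], [0.28, 2.66], [-3.11, 3.11]. Speed limits (rad/s): [2.57, 2.57, 3.14, 3.14, 3.14, 3.14].

### API

Orientations are given as [roll, pitch, yaw] about the fixed x, y, z axes, in that order (R = Rz(yaw) Ry(pitch) Rx(roll)).
In Python, from cell import * gives the robot as it stands.
- The arm moves only by the tool step_arm, never from a script. Its argument "plan" is a list of rows, each a list of 5 numbers: the closure, from -1 (fully open) to 1 (shut), then the shift along the tool's x, y, z in m, then the turn about the tool's z in rad. In form: [[hand, x, y, z, twist], ...]. A call has 1 to 20 rows; each row is the pose to reach, as a shift and turn from the pose commanded when the call began, along the tool's axes at that moment; what a row does not reach only later rows make up. A row lasts 1/8 s, in which the tool goes at most 62.5 mm and 10.7 degrees, less where a joint would pass 70% of its speed; a pose out of reach is approached as far as the arm can. A call with a gripper value outside its range is refused whole. The fingers move at their own pace and stop on an object; "grip_force" is the grip in N (left out, the last holds). Time passes only in rows, so rows that repeat a pose let the fingers close. It gives the time, the measured TCP pose, the force, the opening and the grip force at its end, in the units of the state.
- observe(): the state, without advancing time (a new reading comes with each control period).
- read_camera(name): name is "scene" or "side" or "wrist"; returns a dict with "img" (480x640x3 uint8, red, green, blue), "range_z" (480x640 float32, m along the optical axis (not along the pixel's ray), 0 where there is no reading), "fx", "fy", "cx", "cy" (pixels), "R" (3x3) and "t" (3): a world point X has camera coordinates R X + t; the wrist camera has in their place "T_tool_cam" (4x4, takes a point from camera to tool coordinates, whose origin is the TCP and whose axes are the flange's). Camera axes: x right, y down, z forward; pixel columns grow to the right and rows downward; lengths in m; the calibration is good to about 2 mm. A picture is of the moment at which its call begins: read the wrist's pose just before it.
- hand_in(): hands the job in; it is judged then, once.
The state is a dict: "time": time; "qpos": joint angles; "qvel": joint speeds; "joint_efforts": joint torques, N m; "tool_pos": TCP position; "tool_rot": TCP orientation; "contact_force": force on the tool from outside, world axes, zero at the start; "torque": the same for the moment, N m; "opening": finger opening in m; "grip_force": force on a finger pad.
Only numpy, scipy, OpenCV 4.12 (cv2) and the standard library are available. Lean on these libraries where they do the work, as an engineer would, in place of code of your own. Each camera call takes 0.05 s, during which the arm holds its last target. There are 200 camera calls.

### The job

Take the plywood cover off the die and lay it flat on the rubber pad; then work the knock-out lever: lift it out of its home notch, swing it across and let it drop into the far notch, so that the formed brackets rise out of the die. Then lay every bracket in the wooden tray, flat on its floor and not piled on one another, and put the lever back down in its home notch. Last of all lay the cover squarely on the die again, flat and with its edges matching the die's, and leave the hatchet and the file alone throughout.

Things in the scene. Friction and masses are not known exactly. Their poses are not given: they have to be found in the camera images.
- die: Fixed forming die, origin at its middle on the bench. Dark block 124 mm (x) by 204 mm (y), top face 60 mm above the bench, with four cavities 37 mm (x) by 85 mm (y), 29 mm deep, centred at x = +-31, y = +-48 mm. A bracket starts in a cavity with its top 1 mm below the face: nothing to grip until it is knocked out. A 10 mm base plate runs on to x = 162 mm and carries the lever's gate.
- lever_pivot (a point): The lever's pivot, at (120, 0, 35) mm in the die's frame; the lever swings about an axis parallel to the die's x. Around it is the lift-gate: two cheek plates 16 mm either side, reaching 55 mm to +y and -y, 125 mm above the bench; each has a notch at both ends and a tooth between, which stops the lever's cross pin. A grey block 60 mm high fills the space to the die.
- lever (a joint): Swing of the knock-out lever, rad. 0 = home notch (leans 0.35 rad towards the die's +y), 0.70 = far notch (leans 0.35 rad towards -y). About 2.5 N at the grip to swing; stays where left. It works the ejector pads: at 0 flush with the cavity floors, at 0.70 up 22 mm, so that the brackets stand about 21 mm proud of the die's face.
- lever_lift (a joint): Lift of the lever along its own length, m, 0 to 0.035. At 0 at either end its pin is in the notch and cannot swing past the tooth; lift it at least 18 mm (25 is comfortable) to pass. Spring and weight pull it down with 5 to 8 N: it drops in when let go over a notch; let go half way, the pin rests on the tooth at about 0.010.
- lever_grip (a point): Middle of the lever's black barrel grip, diameter 30 mm, 46 mm long along the lever, 155 mm from the pivot when not lifted (about 181 mm above the bench in a notch, and 53 mm to one side of the pivot). Can be gripped from above with the fingers closing along the die's x, and it turns in the fingers as the lever swings.
- tray: Fixed wooden tray. Origin: middle of its underside. Outside 180 mm (x) by 220 mm (y), inside 164 by 204 mm, floor 6 mm above the bench, rim 18 mm above the bench and 8 mm thick.
- cover: Loose plywood dust cover for the die, 126 mm (x) by 210 mm (y) by 10 mm, origin in the middle of its underside, 0.28 kg. In the middle of its top is a wooden grip bar 18 mm wide (x), 90 mm long (y), 28 mm high (its top 38 mm above the underside). Starts lying on the die, over the brackets, its y along the die's y.
- pad: Fixed black rubber bench pad, flat, 190 mm (x) by 250 mm (y), 6 mm thick, origin in the middle of its underside.
- hatchet: Bystander: hatchet lying on the bench, handle 240 mm, not part of the job.
- file: Bystander: file with a wooden handle, 260 mm, not part of the job.
- bracket0: Formed metal saddle bracket (may be absent): foot strap 32 mm (x) by 80 mm (y) by 4 mm with two upright walls along y, 52 mm long, 4 mm thick, 28 mm high over all, flush with the strap's long edges, so that it is a channel 32 mm wide outside, open on top. Origin: middle of the underside, z towards the open side. 0.11 kg. Starts in one of the die's cavities, its y along the die's y.
- bracket0_mid (a point): Middle of bracket0's 32 x 80 x 28 mm outline, 14 mm above its underside.
- bracket1: Formed metal saddle bracket (may be absent): foot strap 32 mm (x) by 80 mm (y) by 4 mm with two upright walls along y, 52 mm long, 4 mm thick, 28 mm high over all, flush with the strap's long edges, so that it is a channel 32 mm wide outside, open on top. Origin: middle of the underside, z towards the open side. 0.11 kg. Starts in one of the die's cavities, its y along the die's y.
- bracket1_mid (a point): Middle of bracket1's 32 x 80 x 28 mm outline, 14 mm above its underside.
- bracket2: Formed metal saddle bracket (may be absent): foot strap 32 mm (x) by 80 mm (y) by 4 mm with two upright walls along y, 52 mm long, 4 mm thick, 28 mm high over all, flush with the strap's long edges, so that it is a channel 32 mm wide outside, open on top. Origin: middle of the underside, z towards the open side. 0.11 kg. Starts in one of the die's cavities, its y along the die's y.
- bracket2_mid (a point): Middle of bracket2's 32 x 80 x 28 mm outline, 14 mm above its underside.
- bracket3: Formed metal saddle bracket (may be absent): foot strap 32 mm (x) by 80 mm (y) by 4 mm with two upright walls along y, 52 mm long, 4 mm thick, 28 mm high over all, flush with the strap's long edges, so that it is a channel 32 mm wide outside, open on top. Origin: middle of the underside, z towards the open side. 0.11 kg. Starts in one of the die's cavities, its y along the die's y.
- bracket3_mid (a point): Middle of bracket3's 32 x 80 x 28 mm outline, 14 mm above its underside.

How it is judged:
By the outcome, as a careful person would: the job done as asked, in the order asked, and still so for the second after the job is handed in, with the robot touching nothing.
Of bracket0, bracket1, bracket2, bracket3 only 2 to 4 are there at a start; the rules pass over those that are not, and their reading is None.
At some moment in a run one of cover may be knocked a few centimetres aside while the robot is not near it.
Once in a run the grip may slacken for a moment while it holds something.
It also fails if it takes over 208 s, if anything falls off the work surface, if the arm or the gripper's body presses on something with over 40 N, if the wrist force passes 120 N, or if a joint passes its speed limit or range.

## Working session

There is one attempt and no reset: what is moved stays moved. The work goes in short steps, Python scripts to look and compute and a tool call to move; the robot and the scene stay as the last step left them, time stands still between calls to the robot, and variables do not carry over. Pictures are saved under pics/ and viewed, at most 14 in all, crops included, and the job is handed in when it is done.

Besides the shell and the picture viewer there is one more tool, called in YAML: its name, and indented under it one key for each argument. step_arm: Moves the arm, as the interface text tells. Its arguments: {"type":"object","properties":{"plan":{"type":"array","items":{"type":"array","items":{"type":"number"}}},"grip_force":{"type":"number"}},"required":["plan"]}

```bash
ls; mkdir -p pics
cat > h.py <<'E'
from cell import *
import numpy as np, cv2
def cam(n):
    s=observe(); return read_camera(n), s
def save(n,f):
    d,s=cam(n); cv2.imwrite('pics/'+f,d['img'][:,:,::-1]); return d,s
E
python3 - <<'E'
from h import *
for n in ['scene','side']:
    d,s=save(n,n+'0.png'); np.savez('pics/'+n+'0.npz',**d)
    print(n,d['fx'],d['cx'],d['cy'],d['R'].round(3).tolist(),d['t'].round(3).tolist(), (-d['R'].T@d['t']).round(3))
print(s)
E
```

```text
pics
scene 608.5806011037753 310.8211468437201 237.59183430552835 [[-0.711, 0.703, -0.012], [0.477, 0.47, -0.743], [-0.517, -0.534, -0.669]] [0.404, -0.191, 1.658] [1.235 0.692 0.972]
side 500.5862987469947 315.50786882669865 251.59691186508587 [[-0.998, -0.057, -0.006], [-0.039, 0.746, -0.665], [0.043, -0.663, -0.747]] [0.602, 0.101, 1.237] [0.552 0.779 0.996]
{'time': 0.05, 'qpos': array([ 1.04203778e+00,  3.42696121e-01,  1.52500771e+00, -2.21694742e-05,
        1.27538607e+00, -1.46008937e-01]), 'qvel': array([-0.00064419,  0.00037998, -0.00229474, -0.00159268, -0.0038378 ,
        0.00016261]), 'joint_efforts': array([ 2.26024174e-03, -4.32421374e+01, -2.45000178e+01,  7.20160548e-02,
        5.23539609e-02, -4.32087927e-05]), 'tool_pos': array([0.195859  , 0.4866663 , 0.22606201]), 'tool_rot': array([-3.14010825e+00, -1.96862405e-04,  2.75884936e+00]), 'contact_force': array([-0.06685194,  0.1670403 , -0.13766132]), 'torque': array([0.01986722, 0.01840874, 0.0014422 ]), 'grip_force': 0.0, 'opening': 0.09213442297677307}
```

View pics/scene0.png

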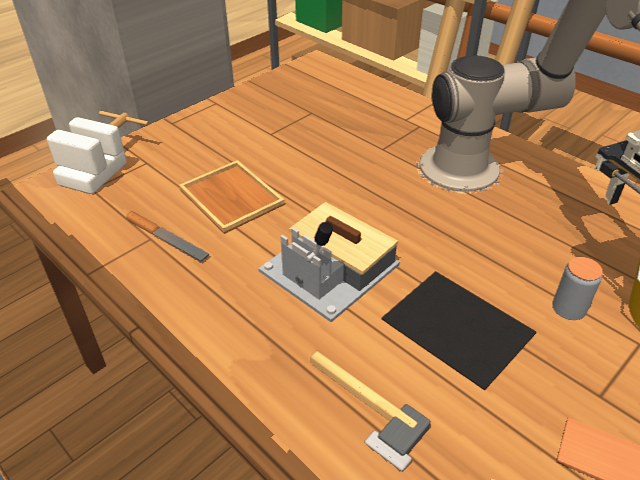

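View pics/side0.png

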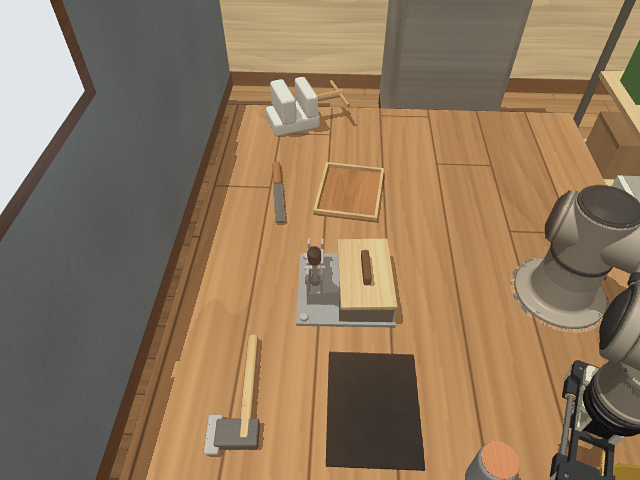

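The scene view shows the die with its cover at about (345,240), the lever grip at (323,233), the tray at (232,195), the pad at (460,328), the file at (165,235) and the hatchet at (375,400). The side view shows the same things: die (350,280), pad (375,410), tray (350,190).

```bash
cat >> h.py <<'E'
def cloud(d,s=None):
    v,u=np.mgrid[0:480,0:640]; z=d['range_z']
    P=np.stack([(u-d['cx'])/d['fx']*z,(v-d['cy'])/d['fy']*z,z],-1)
    if 'R' in d: return (P-d['t'])@d['R']
    from scipy.spatial.transform import Rotation as Ro
    T=d['T_tool_cam']; R=Ro.from_euler('xyz',s['tool_rot']).as_matrix()
    return (P@T[:3,:3].T+T[:3,3])@R.T+s['tool_pos']
def rect(xy):
    (c,wh,a)=cv2.minAreaRect((np.asarray(xy)*1000).astype(np.float32))
    return np.round(c,1),np.round(wh,1),round(a,2)
E
python3 - <<'E'
from h import *
for n in ['scene','side']:
    d=dict(np.load(f'pics/{n}0.npz')); X=cloud(d); z=X[...,2]; im=d['img'].astype(int)
    ok=(d['range_z']>0)
    def rep(nm,m):
        m=(m&ok).astype(np.uint8); m=cv2.erode(m,np.ones((2,2)))
        k,l,st,_=cv2.connectedComponentsWithStats(m)
        if k<2: print(nm,'none');return
        i=1+st[1:,4].argmax(); p=X[l==i]; print(n,nm,len(p),rect(p[:,:2]),'z',np.median(p[:,2]).round(4))
    R,G,B=im[...,0],im[...,1],im[...,2]
    reg=(X[...,0]>.3)&(X[...,0]<.8)
    rep('table',reg&(abs(z)<.02))
    rep('pad',reg&(im.max(-1)<60)&(z<.02)&(z>-.01))
    rep('cover',reg&(z>.063)&(z<.077)&(R>150)&(R-B>40))
    rep('bar',reg&(z>.085)&(z<.105)&(R-B>25)&(R<150))
    rep('tray',reg&(z>.0125)&(z<.025)&(X[...,1]<-.1)&(R>120))
    rep('grip',reg&(z>.15)&(z<.21)&(im.max(-1)<70))
    rep('plate',reg&(z>.005)&(z<.016)&(X[...,1]>-.2)&(abs(R-B)<25)&(R>100))
E
```

```text
scene table 89107 (array([550. , -38.3]), array([ 499.8, 1521.1]), 0.0) z 0.0006
scene pad 8380 (array([466.8, 323.5]), array([189.8, 245.6]), 0.8) z 0.0057
scene cover 2544 (array([481.9,  14.4]), array([130.2, 211. ]), 3.5) z 0.0698
scene bar 244 (array([485.3,  17.4]), array([20.7, 84.9]), 6.53) z 0.096
scene tray 546 (array([ 521.1, -340.3]), array([223.1, 181.8]), 83.14) z 0.0171
scene grip 255 (array([604.1,  77.5]), array([25.4, 29.7]), 73.28) z 0.1937
scene plate 1559 (array([573.,  21.]), array([147.3, 220.5]), 3.08) z 0.0098
side table 62930 (array([ 549., -157.]), array([1283.2,  498.1]), 89.99) z 0.0025
side pad 353 (array([396. , 419.7]), array([52.2, 53. ]), 1.67) z 0.0073
side cover 3124 (array([481.6,  16.2]), array([124.2, 208.8]), 3.91) z 0.0717
side bar 211 (array([482.7,  17.1]), array([16.9, 85.9]), 4.42) z 0.0991
side tray 436 (array([ 520.6, -339.7]), array([227.7, 176.8]), 83.0) z 0.0189
grip none
side plate 1167 (array([527.3,  27.4]), array([227.9, 205.8]), 1.87) z 0.0115
```

```bash
cat >> h.py <<'E'
from scipy.spatial.transform import Rotation as Ro
def go(x,y,z,yaw=None):
    "shift in tool axes and twist to reach world TCP; uses measured pose"
    s=observe(); R=Ro.from_euler('xyz',s['tool_rot']).as_matrix()
    d=R.T@(np.array([x,y,z])-s['tool_pos'])
    tw=0 if yaw is None else -((yaw-s['tool_rot'][2]+np.pi)%(2*np.pi)-np.pi)
    print('shift',d.round(4),'twist',round(tw,3),'| pos',s['tool_pos'].round(4),'yaw',round(s['tool_rot'][2],3),'open',round(s['opening'],4),'t',round(s['time'],1))
E
python3 -c "
from h import *
print(grasp_offset)
go(.482,.016,.25,1.634)"
```

```text
0.0188
shift [-0.4412 -0.3298 -0.0235] twist 1.125 | pos [0.1959 0.4867 0.2261] yaw 2.759 open 0.0917 t 0.1
```

step_arm:
  plan:
    - [-1,-0.044,-0.033,-0.023,0.11]
    - [-1,-0.088,-0.066,-0.023,0.22]
    - [-1,-0.132,-0.099,-0.023,0.34]
    - [-1,-0.176,-0.132,-0.023,0.45]
    - [-1,-0.22,-0.165,-0.023,0.56]
    - [-1,-0.265,-0.198,-0.023,0.68]
    - [-1,-0.309,-0.231,-0.023,0.79]
    - [-1,-0.353,-0.264,-0.023,0.9]
    - [-1,-0.397,-0.297,-0.023,1.01]
    - [-1,-0.441,-0.33,-0.023,1.125]
    - [-1,-0.441,-0.33,-0.023,1.125]
    - [-1,-0.441,-0.33,-0.023,1.125]
    - [-1,-0.441,-0.33,-0.023,1.125]

```text
time: 1.72
tool_pos: [0.4813, 0.0173, 0.2497]
tool_rot: [-3.141, -0.0, 1.636]
contact_force: [0.9, 0.1, 0.9]
opening: 0.0919
grip_force: 0.0
```

Run:
```python
from h import *
d,s=save('wrist','w1.png'); X=cloud(d,s); z=X[...,2]; im=d['img'].astype(int); R,B=im[...,0],im[...,2]
print(d['T_tool_cam'].round(3).tolist(), (d['range_z']>0).mean())
for nm,m in [('bar',(z>.088)&(z<.106)&(X[...,0]<.55)&(X[...,0]>.4)),('cover',(z>.06)&(z<.08)&(X[...,0]<.57)&(R-B>30))]:
    k,l,st,_=cv2.connectedComponentsWithStats(m.astype(np.uint8))
    p=X[l==1+st[1:,4].argmax()]; print(nm,len(p),rect(p[:,:2]),np.median(p[:,2]))
go(.482,.016,.072,1.634)
```

```text
[[0.001, -0.969, -0.249, 0.066], [1.0, 0.001, -0.0, -0.0], [0.001, -0.249, 0.969, -0.158], [0.0, 0.0, 0.0, 1.0]] 0.9741569010416666
bar 2173 (array([481.5,  14.9]), array([18. , 88.9]), 4.19) 0.09803810912008293
cover 26478 (array([481.8,  26.3]), array([128.8, 188.7]), 3.92) 0.07041764729910732
shift [-0.0014  0.0005  0.1778] twist 0.002 | pos [0.4814 0.0173 0.2498] yaw 1.636 open 0.0921 t 1.8
```

View pics/w1.png

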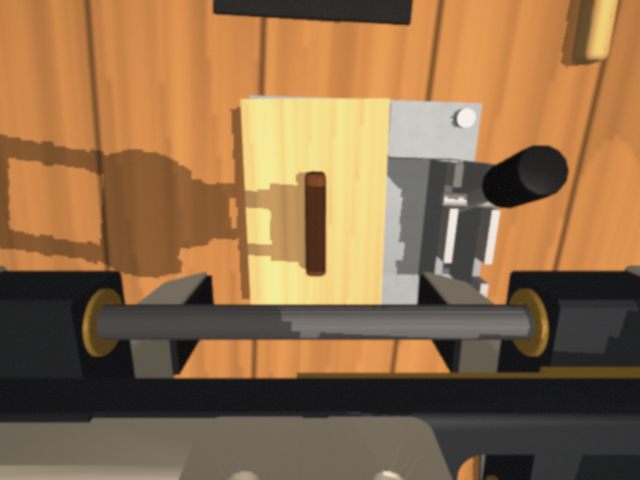

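The wrist view shows the cover centred under the gripper, with its bar at (315,222), and the lever's grip at (525,178), clear to the right.

step_arm:
  plan:
    - [-0.2,-0.002,0,0.05,-0.005]
    - [-0.2,-0.002,0,0.1,-0.005]
    - [-0.2,-0.002,0,0.14,-0.005]
    - [-0.2,-0.002,0,0.165,-0.005]
    - [-0.2,-0.002,0,0.177,-0.005]
    - [-0.2,-0.002,0,0.177,-0.005]
    - [1,-0.002,0,0.177,-0.005]
    - [1,-0.002,0,0.177,-0.005]
    - [1,-0.002,0,0.177,-0.005]
    - [1,-0.002,0,0.177,-0.005]
    - [1,-0.002,0,0.177,-0.005]
    - [1,-0.002,0,0.177,-0.005]
    - [1,-0.002,0,0.16,-0.005]
    - [1,-0.002,0,0.13,-0.005]
    - [1,-0.002,0,0.1,-0.005]
    - [1,-0.002,0,0.07,-0.005]
    - [1,-0.002,0,0.04,-0.005]
    - [1,-0.002,0,0.04,-0.005]
  grip_force: 35

```text
time: 4.03
tool_pos: [0.483, 0.0141, 0.2109]
tool_rot: [3.138, 0.001, 1.639]
contact_force: [1.3, -0.5, -4.0]
opening: 0.0179
grip_force: 35.0
```

Run:
```python
from h import *
go(.467,.3235,.022,1.586)
```

```text
shift [0.3099 0.0043 0.1887] twist 0.053 | pos [0.483  0.0141 0.2109] yaw 1.639 open 0.0179 t 4.0
```

step_arm:
  plan:
    - [1,0.04,0.001,0,0.01]
    - [1,0.08,0.001,0,0.02]
    - [1,0.12,0.002,0,0.03]
    - [1,0.16,0.002,0.02,0.04]
    - [1,0.2,0.003,0.04,0.05]
    - [1,0.25,0.004,0.06,0.053]
    - [1,0.29,0.004,0.08,0.053]
    - [1,0.31,0.004,0.11,0.053]
    - [1,0.31,0.004,0.14,0.053]
    - [1,0.31,0.004,0.165,0.053]
    - [1,0.31,0.004,0.18,0.053]
    - [1,0.31,0.004,0.187,0.053]
    - [1,0.31,0.004,0.192,0.053]
    - [1,0.31,0.004,0.193,0.053]
    - [-0.2,0.31,0.004,0.193,0.053]
    - [-0.2,0.31,0.004,0.193,0.053]
    - [-0.2,0.31,0.004,0.193,0.053]
    - [-0.2,0.31,0.004,0.14,0.053]
    - [-0.2,0.31,0.004,0.08,0.053]
    - [-0.2,0.31,0.004,0,0.053]

```text
time: 6.52
tool_pos: [0.4647, 0.3236, 0.1938]
tool_rot: [-3.141, 0.0, 1.586]
contact_force: [1.6, -0.6, 0.5]
opening: 0.0548
grip_force: 0.0
```

Run:
```python
from h import *
d,s=save('scene','s2.png'); X=cloud(d); z=X[...,2]; im=d['img'].astype(int); R,B=im[...,0],im[...,2]
for nm,m in [('cover',(z>.008)&(z<.025)&(X[...,1]>.18)&(X[...,1]<.5)&(R-B>40)&(R>150)&(X[...,0]<.62)&(X[...,0]>.3)),
 ('diedark',(z>.055)&(z<.066)&(X[...,1]<.16)&(X[...,1]>-.14)&(X[...,0]<.56)&(X[...,0]>.4)),
 ('grip',(z>.15)&(z<.22)&(im.max(-1)<70)&(X[...,0]>.5)&(X[...,0]<.7)&(abs(X[...,1])<.12))]:
    k,l,st,_=cv2.connectedComponentsWithStats(m.astype(np.uint8))
    if k<2: continue
    p=X[l==1+st[1:,4].argmax()]; print(nm,len(p),rect(p[:,:2]),np.median(p[:,2]),p[:,2].max())
# rectify die top
from math import *
ps=[]
c=np.array([.482,.0155]);a=.066
def T(x,y,zz): return np.array([c[0]+cos(a)*x-sin(a)*y,c[1]+sin(a)*x+cos(a)*y,zz])
for q in [(-.08,-.12),(.08,-.12),(.08,.12),(-.08,.12)]:
    p=d['R']@T(*q,.06)+d['t']; ps.append([d['fx']*p[0]/p[2]+d['cx'],d['fy']*p[1]/p[2]+d['cy']])
H=cv2.getPerspectiveTransform(np.float32(ps),np.float32([[0,480],[320,480],[320,0],[0,0]]))
cv2.imwrite('pics/die2.png',cv2.warpPerspective(d['img'],H,(320,480))[:,:,::-1])
go(.6,.076,.27,1.636)
```

```text
cover 4625 (array([463.6, 322. ]), array([135.7, 213.1]), 1.44) 0.015614959863637 0.02413210744469713
diedark 1930 (array([489.2,  14.9]), array([143.9, 209.7]), 1.41) 0.05954651124485323 0.06549718458070793
grip 306 (array([602.4,  74.2]), array([29.7, 29.5]), 79.26) 0.1951860400461236 0.2086229110228526
shift [-0.2511  0.1289 -0.0668] twist -0.05 | pos [0.4682 0.3255 0.2032] yaw 1.586 open 0.0549 t 6.6
```

View pics/die2.png

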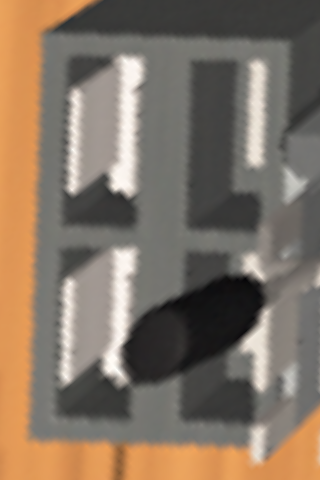

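The rectified die view shows brackets in both left-hand (−x) cavities. The right-hand (+x) pair is uncertain because the lever hides part of it.

step_arm:
  plan:
    - [-0.5,-0.03,0.02,-0.04,0]
    - [-0.7,-0.07,0.04,-0.067,0]
    - [-0.7,-0.11,0.06,-0.067,-0.02]
    - [-0.7,-0.15,0.08,-0.067,-0.04]
    - [-0.7,-0.19,0.1,-0.067,-0.05]
    - [-0.7,-0.23,0.12,-0.067,-0.05]
    - [-0.7,-0.251,0.129,-0.067,-0.05]
    - [-0.7,-0.251,0.129,-0.067,-0.05]
    - [-0.7,-0.251,0.129,-0.067,-0.05]
    - [-0.7,-0.251,0.129,-0.067,-0.05]

```text
time: 7.82
tool_pos: [0.5972, 0.0762, 0.2594]
tool_rot: [3.141, -0.0, 1.638]
contact_force: [-0.4, 0.6, 0.7]
opening: 0.0784
grip_force: 0.0
```

Run:
```python
from h import *
d,s=save('wrist','w3.png'); X=cloud(d,s); z=X[...,2]; im=d['img'].astype(int)
near=(abs(X[...,0]-.6)<.05)&(abs(X[...,1]-.076)<.06)
m=near&(z>.15)&(z<.215)&(im.max(-1)<70)
p=X[m]; print(len(p)); 
if len(p): print(rect(p[:,:2]), p[:,2].max(), [ (p[(p[:,2]>a)&(p[:,2]<a+.015)][:,:2].min(0).round(4),p[(p[:,2]>a)&(p[:,2]<a+.015)][:,:2].max(0).round(4)) for a in (.16,.175,.19) if ((p[:,2]>a)&(p[:,2]<a+.015)).any()])
go(.599,.0764,.163,1.638)
```

```text
1745
(array([599.6,  76.6]), array([27.5, 27.3]), 74.04) 0.20887630262005158 [(array([0.5855, 0.0626]), array([0.6131, 0.09  ]))]
shift [0.0002 0.0017 0.0965] twist -0.0 | pos [0.5973 0.076  0.2595] yaw 1.638 open 0.0781 t 7.9
```

View pics/w3.png

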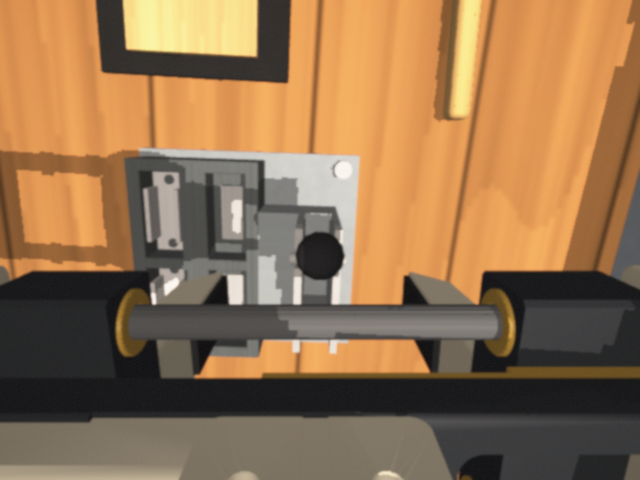

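The wrist view shows the lever grip's top at (320,256) centred between the fingers. The −x, +y bracket is visible at (165,210), and the +x, +y cavity at (231,205) is unclear.

Run:
```python
from h import *
d,s=cam('wrist'); X=cloud(d,s); z=X[...,2]; im=d['img'].astype(int)
m=(z>.05)&(z<.068)&(X[...,0]>.38)&(X[...,0]<.548)&(X[...,1]>-.1)
m=cv2.erode(m.astype(np.uint8),np.ones((3,3)))>0
p=X[m]; print('top',rect(p[:,:2]),p.min(0),p.max(0))
# +y edge & -x edge lines
P=p[:,:2]
xs=np.arange(.43,.53,.005); e=np.array([[x,P[abs(P[:,0]-x)<.003][:,1].max()] for x in xs if (abs(P[:,0]-x)<.003).any()]); print('y-edge',np.polyfit(e[:,0],e[:,1],1), np.polyval(np.polyfit(e[:,0],e[:,1],1),.482))
ys=np.arange(.03,.11,.005); e=np.array([[y,P[abs(P[:,1]-y)<.003][:,0].min()] for y in ys if (abs(P[:,1]-y)<.003).any()]); print('x-edge',np.polyfit(e[:,0],e[:,1],1),e[:,1].round(4))
m=(z>.003)&(z<.016)&(abs(im[...,0]-im[...,2])<30)&(im[...,0]>90)&(X[...,0]>.5)&(X[...,0]<.7)&(X[...,1]>0)
p=X[m][:,:2]
ys=np.arange(.03,.11,.005); e=np.array([[y,p[abs(p[:,1]-y)<.003][:,0].max()] for y in ys if (abs(p[:,1]-y)<.003).any()]); print('plate x-edge',np.polyfit(e[:,0],e[:,1],1),e[:,1].round(4))
xs=np.arange(.55,.64,.005); e=np.array([[x,p[abs(p[:,0]-x)<.003][:,1].max()] for x in xs if (abs(p[:,0]-x)<.003).any()]); print('plate y-edge',np.polyfit(e[:,0],e[:,1],1),e[:,1].round(4))
```

```text
top (array([484.3,  16.7]), array([127.8, 203.1]), 1.84) [ 0.41766691 -0.08386874  0.05123173] [0.54703782 0.11995708 0.06369483]
y-edge [0.03330345 0.10188508] 0.11793734598748148
x-edge [-0.03660713  0.42176027] [0.4209 0.42   0.4206 0.4204 0.42   0.4197 0.4198 0.4192 0.4191 0.4184
 0.4184 0.4186 0.4187 0.4188 0.4183 0.4179]
plate x-edge [-0.03061264  0.64272863] [0.6419 0.6415 0.6417 0.6416 0.6412 0.6407 0.641  0.6408 0.6405 0.6399
 0.6405 0.6403 0.6397 0.64   0.6399 0.6394]
plate y-edge [0.0305709  0.11107931] [0.1278 0.1282 0.1283 0.1278 0.1282 0.1285 0.1289 0.1291 0.1295 0.1299
 0.1299 0.1295 0.1298 0.1301 0.1296 0.1298 0.1302 0.1305]
```

Run:
```python
from h import *
go(.5995,.0725,.163,1.604)
```

```text
shift [-0.0035  0.0019  0.0964] twist 0.033 | pos [0.5974 0.0758 0.2594] yaw 1.637 open 0.078 t 7.9
```

step_arm:
  plan:
    - [-0.7,-0.003,0.002,0.03,0.03]
    - [-0.7,-0.003,0.002,0.06,0.033]
    - [-0.7,-0.003,0.002,0.08,0.033]
    - [-0.7,-0.003,0.002,0.093,0.033]
    - [-0.7,-0.003,0.002,0.096,0.033]
    - [-0.7,-0.003,0.002,0.096,0.033]
    - [1,-0.003,0.002,0.096,0.033]
    - [1,-0.003,0.002,0.096,0.033]
    - [1,-0.003,0.002,0.096,0.033]
    - [1,-0.003,0.002,0.096,0.033]
    - [1,-0.003,0.002,0.096,0.033]
    - [1,-0.003,0.002,0.096,0.033]
    - [1,-0.003,0.002,0.096,0.033]
  grip_force: 30

```text
time: 9.55
tool_pos: [0.6, 0.0718, 0.1633]
tool_rot: [3.141, -0.0, 1.603]
contact_force: [0.6, -0.3, 0.1]
opening: 0.0296
grip_force: 30.0
```

step_arm:
  plan:
    - [1,0.0025,0,-0.007,0]
    - [1,0.005,0,-0.014,0]
    - [1,0.0075,0,-0.02,0]
    - [1,0.0096,0,-0.0263,0]
    - [1,0.0096,0,-0.0263,0]
    - [1,0.0096,0,-0.0263,0]

```text
time: 10.3
tool_pos: [0.5995, 0.0813, 0.1893]
tool_rot: [-3.141, 0.0, 1.603]
contact_force: [1.7, -3.4, -5.9]
opening: 0.0294
grip_force: 30.0
```

step_arm:
  plan:
    - [1,-0.0087,0,-0.0027,0]
    - [1,-0.0174,0,-0.0054,0]
    - [1,-0.0264,0,-0.0075,0]
    - [1,-0.0354,0,-0.0091,0]
    - [1,-0.0445,0,-0.0102,0]
    - [1,-0.0536,0,-0.0109,0]
    - [1,-0.0627,0,-0.0111,0]
    - [1,-0.0718,0,-0.0109,0]
    - [1,-0.081,0,-0.0102,0]
    - [1,-0.09,0,-0.0091,0]
    - [1,-0.099,0,-0.0075,0]
    - [1,-0.108,0,-0.0054,0]
    - [1,-0.117,0,-0.0029,0]
    - [1,-0.1255,0,0,0]
    - [1,-0.1265,0,0,0]
    - [1,-0.1265,0,0,0]

```text
time: 12.3
tool_pos: [0.6035, -0.0456, 0.1897]
tool_rot: [-3.141, 0.001, 1.603]
contact_force: [1.2, 1.4, -5.8]
opening: 0.0292
grip_force: 30.0
```

step_arm:
  plan:
    - [1,0.003,0,0.007,0]
    - [1,0.006,0,0.014,0]
    - [1,0.008,0,0.02,0]
    - [1,0.0105,0,0.026,0]
    - [1,0.0105,0,0.026,0]
    - [1,0.0105,0,0.026,0]

```text
time: 13.05
tool_pos: [0.6045, -0.0369, 0.1658]
tool_rot: [3.137, 0.005, 1.602]
contact_force: [-0.6, -7.3, 5.8]
opening: 0.0291
grip_force: 30.0
```

step_arm:
  plan:
    - [1,0.003,0,0.002,0]
    - [0.1,0.003,0,0.002,0]
    - [-0.3,0.003,0,0.002,0]
    - [-0.3,0.003,0,0.002,0]
    - [-0.3,0.003,0,0.002,0]
    - [-0.3,0.003,0,-0.03,0]
    - [-0.3,0.003,0,-0.06,0]
    - [-0.3,0.003,0,-0.1,0]
    - [-0.3,0.003,0,-0.1,0]
    - [-0.3,0.003,0,-0.1,0]

```text
time: 14.3
tool_pos: [0.6029, -0.0313, 0.2627]
tool_rot: [-3.141, -0.0, 1.603]
contact_force: [-0.1, 0.2, -0.6]
opening: 0.0598
grip_force: 0.0
```

Run:
```python
from h import *
d,s=save('wrist','w4.png'); X=cloud(d,s); z=X[...,2]; im=d['img'].astype(int)
m=(abs(X[...,0]-.604)<.04)&(z>.15)&(z<.225)&(im.max(-1)<70)&(abs(X[...,1]+.035)<.05)
p=X[m]; print(len(p), rect(p[:,:2]), p[:,2].max()); print(s['tool_pos'])
d,s=save('scene','s4.png'); X=cloud(d); z=X[...,2]; im=d['img'].astype(int)
m=(abs(X[...,0]-.604)<.04)&(z>.14)&(z<.225)&(im.max(-1)<70)&(abs(X[...,1]+.035)<.05)
p=X[m]; print(len(p), rect(p[:,:2]), p[:,2].max())
m=(z>.066)&(z<.095)&(X[...,0]>.4)&(X[...,0]<.56)&(X[...,1]>-.12)&(X[...,1]<.14)
k,l,st,_=cv2.connectedComponentsWithStats(m.astype(np.uint8))
for i in range(1,k):
  if st[i,4]>15: p=X[l==i]; print(st[i,4],p.mean(0).round(4),p.max(0).round(4))
v,u=100,200
cv2.imwrite('pics/s4c.png',cv2.resize(d['img'][180:330,240:420,::-1],None,fx=4,fy=4))
```

```text
2589 (array([602.8, -26.8]), array([27.8, 37.6]), 4.39) 0.20956241319326074
[ 0.60288355 -0.03131094  0.26274175]
312 (array([606.5, -26.3]), array([36.2, 27.5]), 87.6) 0.21083730651654145
112 [ 0.4399 -0.0314  0.0745] [ 0.4439 -0.006   0.0837]
110 [ 0.4677 -0.0304  0.0746] [ 0.4728 -0.0061  0.0825]
123 [0.4373 0.0632 0.0747] [0.4416 0.089  0.0829]
124 [0.465  0.0637 0.0745] [0.4697 0.0904 0.0836]
```

View pics/s4c.png

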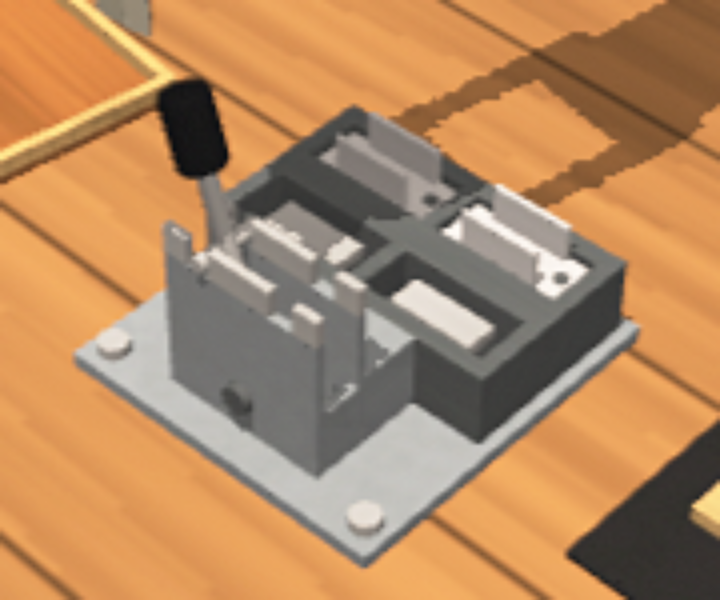

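The crop shows the lever in the far notch at (195,140) and two brackets standing proud at (385,165) and (510,240). Both +x cavities are empty, with only the pads visible.

Run:
```python
from h import *
go(.453,-.032,.2,1.604)
```

```text
shift [ 0.0041 -0.1494  0.0624] twist -0.001 | pos [ 0.6026 -0.0313  0.262 ] yaw 1.603 open 0.0594 t 14.4
```

step_arm:
  plan:
    - [-0.2,0,-0.05,0,0]
    - [-0.2,0,-0.1,0,0]
    - [-0.2,0,-0.149,0.02,0]
    - [-0.2,0,-0.149,0.07,0]
    - [-0.2,0,-0.149,0.12,0]
    - [-0.2,0,-0.149,0.16,0]
    - [-0.2,0,-0.149,0.185,0]
    - [-0.2,0,-0.149,0.196,0]
    - [-0.2,0,-0.149,0.196,0]
    - [1,0,-0.149,0.196,0]
    - [1,0,-0.149,0.196,0]
    - [1,0,-0.149,0.196,0]
    - [1,0,-0.149,0.196,0]
    - [1,0,-0.149,0.196,0]
    - [1,0,-0.149,0.18,0]
    - [1,0,-0.149,0.15,0]
    - [1,0,-0.149,0.12,0]
    - [1,0,-0.149,0.1,0]
    - [1,0,-0.149,0.1,0]
  grip_force: 35

```text
time: 16.77
tool_pos: [0.4551, -0.0364, 0.1646]
tool_rot: [3.138, 0.001, 1.603]
contact_force: [0.1, -0.9, -1.9]
opening: 0.032
grip_force: 35.0
```

Run:
```python
from h import *
go(.4833,-.3355,.02,1.451)
```

```text
shift [-0.2997  0.0181  0.1449] twist 0.152 | pos [ 0.4551 -0.0364  0.1646] yaw 1.603 open 0.032 t 16.8
```

step_arm:
  plan:
    - [1,-0.04,0.002,0,0.02]
    - [1,-0.08,0.005,0,0.04]
    - [1,-0.12,0.007,0,0.06]
    - [1,-0.16,0.01,0,0.08]
    - [1,-0.2,0.012,0,0.1]
    - [1,-0.24,0.015,0.02,0.13]
    - [1,-0.28,0.017,0.04,0.152]
    - [1,-0.3,0.018,0.07,0.152]
    - [1,-0.3,0.018,0.1,0.152]
    - [1,-0.3,0.018,0.12,0.152]
    - [1,-0.3,0.018,0.133,0.152]
    - [1,-0.3,0.018,0.141,0.152]
    - [1,-0.3,0.018,0.145,0.152]
    - [1,-0.3,0.018,0.145,0.152]
    - [0.08,-0.3,0.018,0.145,0.152]
    - [0.08,-0.3,0.018,0.145,0.152]
    - [0.08,-0.3,0.018,0.145,0.152]
    - [0.08,-0.3,0.018,0.11,0.152]
    - [-0.2,-0.3,0.018,0.06,0.152]
    - [-0.2,-0.3,0.018,0,0.152]

```text
time: 19.27
tool_pos: [0.4814, -0.3351, 0.1638]
tool_rot: [-3.139, -0.002, 1.451]
contact_force: [0.6, -0.3, 0.3]
opening: 0.0543
grip_force: 0.0
```

```bash
cat >> h.py <<'E'
def traylook():
    d,s=cam('scene'); X=cloud(d); z=X[...,2]; im=d['img'].astype(int)
    m=(z>.022)&(z<.06)&(X[...,0]>.4)&(X[...,0]<.65)&(X[...,1]>-.46)&(X[...,1]<-.22)
    k,l,st,_=cv2.connectedComponentsWithStats(m.astype(np.uint8))
    for i in range(1,k):
        if st[i,4]>15: p=X[l==i]; print('tray',st[i,4],p.mean(0).round(4),'ztop',p[:,2].max().round(4),rect(p[:,:2]))
    return d,X
E
python3 - <<'E'
from h import *
traylook()
go(.450,.062,.165,1.604)
E
```

```text
tray 62 [ 0.4695 -0.3283  0.0296] ztop 0.0441 (array([ 470. , -328.1]), array([55.8, 10.4]), 82.63)
tray 61 [ 0.4972 -0.3316  0.0296] ztop 0.0383 (array([ 496.4, -332.5]), array([53.1,  8.2]), 81.65)
shift [ 0.3928 -0.0822  0.0047] twist -0.153 | pos [ 0.4846 -0.3378  0.1733] yaw 1.451 open 0.0542 t 19.3
```

step_arm:
  plan:
    - [-0.2,0.03,-0.02,0,0]
    - [-0.2,0.08,-0.04,0,-0.03]
    - [-0.2,0.13,-0.06,0,-0.06]
    - [-0.2,0.18,-0.08,0,-0.09]
    - [-0.2,0.23,-0.08,0,-0.12]
    - [-0.2,0.28,-0.08,0,-0.153]
    - [-0.2,0.33,-0.08,0,-0.153]
    - [-0.2,0.37,-0.08,0,-0.153]
    - [-0.2,0.391,-0.08,0,-0.153]
    - [-0.2,0.391,-0.08,0,-0.153]
    - [-0.2,0.391,-0.08,0,-0.153]

```text
time: 20.7
tool_pos: [0.4492, 0.0617, 0.1633]
tool_rot: [-3.141, 0.0, 1.604]
contact_force: [-0.2, 0.4, -0.8]
opening: 0.0547
grip_force: 0.0
```

Run:
```python
from h import *
go(.450,.062,.066,1.604)
```

```text
shift [0.0003 0.0008 0.0973] twist -0.0 | pos [0.4492 0.0617 0.1633] yaw 1.604 open 0.0547 t 20.7
```

step_arm:
  plan:
    - [-0.2,0,0.001,0.04,0]
    - [-0.2,0,0.001,0.075,0]
    - [-0.2,0,0.001,0.09,0]
    - [-0.2,0,0.001,0.097,0]
    - [-0.2,0,0.001,0.097,0]
    - [1,0,0.001,0.097,0]
    - [1,0,0.001,0.097,0]
    - [1,0,0.001,0.097,0]
    - [1,0,0.001,0.097,0]
    - [1,0,0.001,0.097,0]
    - [1,0,0.001,0.08,0]
    - [1,0,0.001,0.05,0]
    - [1,0,0.001,0.02,0]
    - [1,0,0.001,-0.02,0]
    - [1,0,0.001,-0.04,0]
    - [1,0,0.001,-0.04,0]
    - [1,0,0.001,-0.04,0]

```text
time: 22.82
tool_pos: [0.4495, 0.0623, 0.2023]
tool_rot: [-3.14, -0.0, 1.604]
contact_force: [-0.2, -0.4, -1.0]
opening: 0.032
grip_force: 35.0
```

Run:
```python
from h import *
go(.5587,-.3445,.02,1.451)
```

```text
shift [-0.4102  0.096   0.182 ] twist 0.153 | pos [0.4495 0.0623 0.2023] yaw 1.604 open 0.032 t 22.8
```

step_arm:
  plan:
    - [1,-0.04,0,0,0]
    - [1,-0.09,0,0,0]
    - [1,-0.14,0,0,0.02]
    - [1,-0.19,0,0,0.05]
    - [1,-0.24,0.01,0,0.08]
    - [1,-0.29,0.035,0,0.11]
    - [1,-0.34,0.06,0.02,0.14]
    - [1,-0.38,0.08,0.04,0.153]
    - [1,-0.41,0.096,0.07,0.153]
    - [1,-0.41,0.096,0.11,0.153]
    - [1,-0.41,0.096,0.14,0.153]
    - [1,-0.41,0.096,0.165,0.153]
    - [1,-0.41,0.096,0.177,0.153]
    - [1,-0.41,0.096,0.182,0.153]
    - [1,-0.41,0.096,0.182,0.153]
    - [0.08,-0.41,0.096,0.182,0.153]
    - [0.08,-0.41,0.096,0.182,0.153]
    - [0.08,-0.41,0.096,0.182,0.153]
    - [0.08,-0.41,0.096,0.15,0.153]
    - [-0.2,-0.41,0.096,0.1,0.153]

```text
time: 25.32
tool_pos: [0.5588, -0.3436, 0.1026]
tool_rot: [-3.138, -0.002, 1.451]
contact_force: [0.8, -0.7, 1.0]
opening: 0.0484
grip_force: 0.0
```

step_arm:
  plan:
    - [-0.2,0,0,-0.06,0]
    - [-0.2,0,0,-0.12,0]
    - [-0.2,0,0,-0.16,0]
    - [-0.2,0,0,-0.16,0]
    - [-0.2,0,0,-0.16,0]

```text
time: 25.95
tool_pos: [0.5594, -0.3441, 0.2626]
tool_rot: [-3.14, -0.001, 1.451]
contact_force: [-0.3, 0.4, -0.8]
opening: 0.0549
grip_force: 0.0
```

Run:
```python
from h import *
d,X=traylook()
cv2.imwrite('pics/s5.png',d['img'][:,:,::-1])
z=X[...,2]; im=d['img'].astype(int); R,B=im[...,0],im[...,2]
m=(z>.008)&(z<.025)&(X[...,1]>.15)&(X[...,1]<.6)&(R-B>40)&(R>150)&(X[...,0]<.7)&(X[...,0]>.25)&(im.sum(-1)>420)
k,l,st,_=cv2.connectedComponentsWithStats(m.astype(np.uint8)); p=X[l==1+st[1:,4].argmax()]; print('cover',len(p),rect(p[:,:2]))
go(.603,-.0331,.263,1.604)
```

```text
tray 58 [ 0.4693 -0.3282  0.0299] ztop 0.0378 (array([ 467.7, -327.8]), array([56.6,  9.3]), 81.42)
tray 61 [ 0.4976 -0.3307  0.0299] ztop 0.0367 (array([ 496.2, -332. ]), array([58.5,  8.8]), 78.76)
tray 61 [ 0.5476 -0.3413  0.0303] ztop 0.0393 (array([ 547.7, -341.9]), array([54.5,  7. ]), 80.55)
tray 58 [ 0.5752 -0.3458  0.0305] ztop 0.0392 (array([ 574.2, -348.9]), array([57.5,  9.8]), 83.97)
cover 4310 (array([433.6, 334.4]), array([132.5, 211.7]), 0.73)
shift [ 0.3139  0.0063 -0.0007] twist -0.153 | pos [ 0.5592 -0.344   0.2618] yaw 1.451 open 0.055 t 26.0
```

View pics/s5.png

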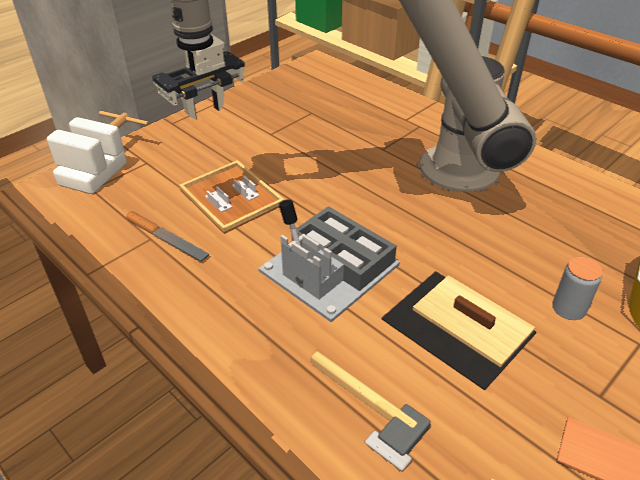

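The scene view shows both brackets flat and side by side in the tray at (232,190). The lever is in the far notch at (290,215). The cover was knocked aside on the pad to about (475,318).

step_arm:
  plan:
    - [-0.5,0.04,0.001,0,-0.02]
    - [-0.7,0.09,0.002,0,-0.05]
    - [-0.7,0.14,0.003,0,-0.08]
    - [-0.7,0.19,0.004,0,-0.11]
    - [-0.7,0.24,0.005,0,-0.14]
    - [-0.7,0.28,0.006,0,-0.153]
    - [-0.7,0.314,0.006,0,-0.153]
    - [-0.7,0.314,0.006,0,-0.153]
    - [-0.7,0.314,0.006,0.03,-0.153]
    - [-0.7,0.314,0.006,0.06,-0.153]
    - [-0.7,0.314,0.006,0.085,-0.153]
    - [-0.7,0.314,0.006,0.098,-0.153]
    - [-0.7,0.314,0.006,0.098,-0.153]
    - [1,0.314,0.006,0.098,-0.153]
    - [1,0.314,0.006,0.098,-0.153]
    - [1,0.314,0.006,0.098,-0.153]
    - [1,0.314,0.006,0.098,-0.153]
    - [1,0.314,0.006,0.098,-0.153]
    - [1,0.314,0.006,0.098,-0.153]
    - [1,0.314,0.006,0.098,-0.153]
  grip_force: 30

```text
time: 28.5
tool_pos: [0.6034, -0.0333, 0.1656]
tool_rot: [3.141, -0.0, 1.604]
contact_force: [-0.2, -0.8, 0.3]
opening: 0.0293
grip_force: 30.0
```

step_arm:
  plan:
    - [1,-0.0025,0,-0.007,0]
    - [1,-0.005,0,-0.014,0]
    - [1,-0.0075,0,-0.02,0]
    - [1,-0.0096,0,-0.0263,0]
    - [1,-0.0096,0,-0.0263,0]
    - [1,-0.0096,0,-0.0263,0]

```text
time: 29.25
tool_pos: [0.6035, -0.0427, 0.1916]
tool_rot: [-3.141, -0.0, 1.604]
contact_force: [1.6, 4.7, -5.9]
opening: 0.0293
grip_force: 30.0
```

step_arm:
  plan:
    - [1,0.0087,0,-0.0027,0]
    - [1,0.0174,0,-0.0054,0]
    - [1,0.0264,0,-0.0075,0]
    - [1,0.0354,0,-0.0091,0]
    - [1,0.0445,0,-0.0102,0]
    - [1,0.0536,0,-0.0109,0]
    - [1,0.0627,0,-0.0111,0]
    - [1,0.0718,0,-0.0109,0]
    - [1,0.081,0,-0.0102,0]
    - [1,0.09,0,-0.0091,0]
    - [1,0.099,0,-0.0075,0]
    - [1,0.108,0,-0.0054,0]
    - [1,0.117,0,-0.0029,0]
    - [1,0.1255,0,0,0]
    - [1,0.1255,0,0,0]
    - [1,0.1255,0,0,0]

```text
time: 31.25
tool_pos: [0.5994, 0.0832, 0.1918]
tool_rot: [-3.141, -0.001, 1.604]
contact_force: [1.6, -2.1, -5.9]
opening: 0.0295
grip_force: 30.0
```

step_arm:
  plan:
    - [1,-0.004,0,0.007,0]
    - [1,-0.007,0,0.014,0]
    - [1,-0.009,0,0.02,0]
    - [1,-0.0112,0,0.026,0]
    - [1,-0.0112,0,0.026,0]
    - [0.1,-0.0112,0,0.026,0]
    - [-0.3,-0.0112,0,0.026,0]
    - [-0.3,-0.0112,0,0.026,0]
    - [-0.3,-0.0112,0,0.026,0]
    - [-0.3,-0.0112,0,-0.01,0]
    - [-0.3,-0.0112,0,-0.05,0]
    - [-0.3,-0.0112,0,-0.08,0]
    - [-0.3,-0.0112,0,-0.08,0]
    - [-0.3,-0.0112,0,-0.08,0]

```text
time: 33.0
tool_pos: [0.5994, 0.0712, 0.2706]
tool_rot: [-3.14, -0.0, 1.604]
contact_force: [0.0, 0.5, 0.1]
opening: 0.0599
grip_force: 0.0
```

Run:
```python
from h import *
d,s=save('wrist','w6.png'); X=cloud(d,s); z=X[...,2]; im=d['img'].astype(int)
m=(abs(X[...,0]-.6)<.05)&(abs(X[...,1]-.076)<.06)&(z>.15)&(z<.225)&(im.max(-1)<70)
p=X[m]; print('grip',len(p),rect(p[:,:2]),p[:,2].max())
d,s=save('scene','s6.png'); X=cloud(d); z=X[...,2]; im=d['img'].astype(int); R,B=im[...,0],im[...,2]
m=(z>.15)&(z<.22)&(im.max(-1)<70)&(X[...,0]>.55)&(X[...,0]<.65)&(abs(X[...,1]-.07)<.05)
p=X[m]; print('scene grip',len(p),rect(p[:,:2]) if len(p) else '', p[:,2].max() if len(p) else '')
m=(z>.008)&(z<.025)&(X[...,1]>.15)&(X[...,1]<.6)&(R-B>40)&(R>150)&(X[...,0]<.7)&(X[...,0]>.25)&(im.sum(-1)>420)
k,l,st,_=cv2.connectedComponentsWithStats(m.astype(np.uint8)); p=X[l==1+st[1:,4].argmax()]; print('cover',len(p),rect(p[:,:2]),np.median(p[:,2]))
cv2.imwrite('pics/s6c.png',cv2.resize(d['img'][180:330,240:420,::-1],None,fx=4,fy=4))
go(.434,.334,.25,1.586)
```

```text
grip 1587 (array([599.6,  74.5]), array([27.4, 27.7]), 82.69) 0.20903713789465095
scene grip 313 (array([602.9,  72. ]), array([28.9, 33.2]), 73.63) 0.20984592815408282
cover 4324 (array([434.4, 334. ]), array([130. , 212.6]), 0.89) 0.015738829662498365
shift [ 0.268  -0.1564  0.0206] twist 0.018 | pos [0.5992 0.0713 0.2701] yaw 1.604 open 0.0595 t 33.1
```

View pics/s6c.png

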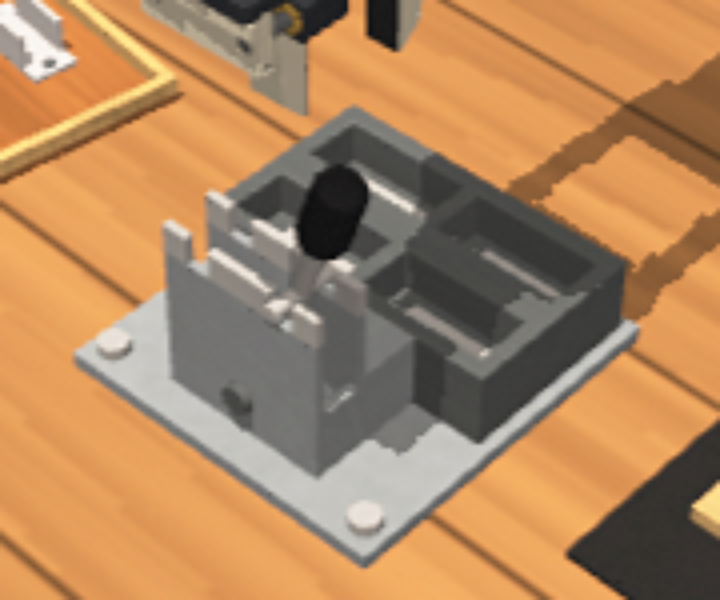

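The crop shows the lever back near home with its grip at (330,215), the pin at about (285,310), and all the pads down. I'll compare it with the start picture, and look at the cover from closer.

Run:
```python
import cv2,numpy as np
a=cv2.imread('pics/scene0.png')[215:300,275:345]; b=cv2.imread('pics/s6.png')[215:300,275:345]
cv2.imwrite('pics/cmp.png',cv2.resize(np.hstack([a,b]),None,fx=5,fy=5,interpolation=cv2.INTER_CUBIC))
```

```text
(no output)
```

View pics/cmp.png

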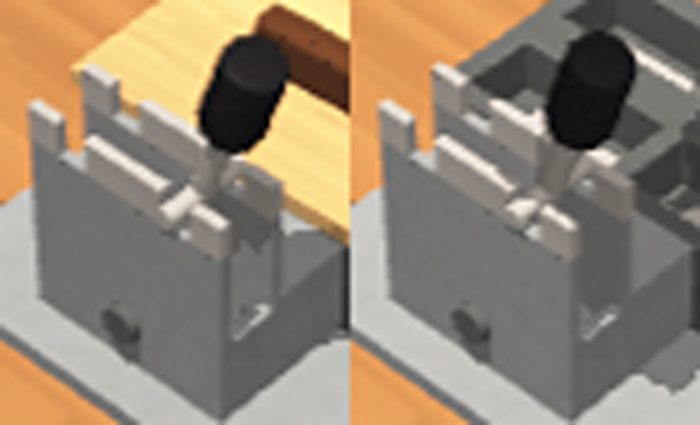

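step_arm:
  plan:
    - [-0.2,0.04,-0.02,0,0]
    - [-0.2,0.09,-0.05,0,0]
    - [-0.2,0.14,-0.08,0,0.018]
    - [-0.2,0.19,-0.11,0,0.018]
    - [-0.2,0.24,-0.14,0.01,0.018]
    - [-0.2,0.268,-0.156,0.02,0.018]
    - [-0.2,0.268,-0.156,0.02,0.018]
    - [-0.2,0.268,-0.156,0.02,0.018]
    - [-0.2,0.268,-0.156,0.02,0.018]

```text
time: 34.22
tool_pos: [0.4359, 0.3331, 0.2518]
tool_rot: [3.141, 0.0, 1.584]
contact_force: [1.0, -0.0, -0.3]
opening: 0.0551
grip_force: 0.0
```

Run:
```python
from h import *
d,s=cam('wrist'); X=cloud(d,s); z=X[...,2]; im=d['img'].astype(int); R,B=im[...,0],im[...,2]
for nm,m in [('bar',(z>.036)&(z<.055)&(abs(X[...,0]-.434)<.06)),('cover',(z>.010)&(z<.024)&(R-B>30)&(R>120))]:
    m&=(X[...,1]>.2)
    k,l,st,_=cv2.connectedComponentsWithStats(m.astype(np.uint8))
    p=X[l==1+st[1:,4].argmax()]; print(nm,len(p),rect(p[:,:2]),np.median(p[:,2]),p.min(0),p.max(0))
go(.434,.334,.018,1.586)
```

```text
bar 1595 (array([433.9, 336. ]), array([17.3, 90.1]), 0.95) 0.044029966225448386 [0.42536939 0.29099008 0.0362296 ] [0.44326838 0.38104743 0.04697356]
cover 22220 (array([434.1, 335.8]), array([126.5, 210.5]), 0.9) 0.016408083275068083 [0.36969701 0.2302389  0.01330372] [0.49871146 0.44186822 0.02218551]
shift [ 0.0009 -0.002   0.2339] twist -0.002 | pos [0.4359 0.3331 0.2519] yaw 1.584 open 0.0554 t 34.3
```

Left is the start and right is now: the lever's pin and grip are in the same place to within about 1 px, so it looks seated. I'll check that in numbers and grip the cover meanwhile.

Run:
```python
import cv2,numpy as np
from h import *
d=dict(np.load('pics/scene0.npz'))
def prj(p): q=d['R']@p+d['t']; return np.array([d['fx']*q[0]/q[2]+d['cx'],d['fy']*q[1]/q[2]+d['cy']])
cs=[]
for f in ['scene0','s6']:
    im=cv2.imread(f'pics/{f}.png')[215:262,305:345].max(-1)
    k,l,st,c=cv2.connectedComponentsWithStats((im<60).astype(np.uint8)); i=1+st[1:,4].argmax(); cs.append(c[i]); print(f,c[i],st[i])
def g(th,L):
    a=.033; x,y=.12,L*np.sin(th); return np.array([.4815+np.cos(a)*x-np.sin(a)*y,.016+np.sin(a)*x+np.cos(a)*y,.035+L*np.cos(th)])
J=np.stack([(prj(g(.36,.155))-prj(g(.35,.155)))/.01,(prj(g(.35,.16))-prj(g(.35,.155)))/.005],1)
print('dth,dL',np.linalg.solve(J,cs[1]-cs[0]))
```

```text
scene0 [18.4047619  18.33673469] [ 10   7  18  24 294]
s6 [17.45079365 17.75238095] [  9   6  18  24 315]
dth,dL [-0.0153057  -0.00087382]
```

step_arm:
  plan:
    - [-0.2,0.003,-0.001,0.06,-0.002]
    - [-0.2,0.003,-0.001,0.12,-0.003]
    - [-0.2,0.003,-0.001,0.18,-0.003]
    - [-0.2,0.003,-0.001,0.215,-0.003]
    - [-0.2,0.003,-0.001,0.231,-0.003]
    - [-0.2,0.003,-0.001,0.233,-0.003]
    - [-0.2,0.003,-0.001,0.233,-0.003]
    - [1,0.003,-0.001,0.233,-0.003]
    - [1,0.003,-0.001,0.233,-0.003]
    - [1,0.003,-0.001,0.233,-0.003]
    - [1,0.003,-0.001,0.233,-0.003]
    - [1,0.003,-0.001,0.233,-0.003]
    - [1,0.003,-0.001,0.233,-0.003]
  grip_force: 45

```text
time: 35.9
tool_pos: [0.434, 0.3371, 0.0189]
tool_rot: [3.142, -0.0, 1.589]
contact_force: [-1.1, -0.4, 2.3]
opening: 0.0177
grip_force: 45.0
```

step_arm:
  plan:
    - [1,0,0,-0.02,0]
    - [1,0,0,-0.05,0]
    - [1,0,0,-0.09,0]
    - [1,0,0,-0.12,0]
    - [1,-0.04,0,-0.14,0]
    - [1,-0.08,0,-0.14,0]
    - [1,-0.12,0.01,-0.14,0]
    - [1,-0.16,0.02,-0.14,0]
    - [1,-0.2,0.03,-0.14,-0.01]
    - [1,-0.24,0.035,-0.14,-0.015]
    - [1,-0.28,0.04,-0.14,-0.015]
    - [1,-0.31,0.04,-0.14,-0.015]
    - [1,-0.321,0.043,-0.13,-0.015]
    - [1,-0.321,0.043,-0.11,-0.015]
    - [1,-0.321,0.043,-0.09,-0.015]
    - [1,-0.321,0.043,-0.09,-0.015]
    - [1,-0.321,0.043,-0.09,-0.015]

```text
time: 38.02
tool_pos: [0.483, 0.0172, 0.109]
tool_rot: [3.141, -0.0, 1.604]
contact_force: [0.5, -0.0, -4.4]
opening: 0.0175
grip_force: 45.0
```

Run:
```python
from h import *
go(.482,.0175,.073,1.604)
d,s=save('wrist','w7.png'); X=cloud(d,s); z=X[...,2]; im=d['img'].astype(int); R,B=im[...,0],im[...,2]
bz=s['tool_pos'][2]-.013
m=(z>bz)&(z<bz+.02)&(R-B>30)&(R>120)&(X[...,0]<.57)
k,l,st,_=cv2.connectedComponentsWithStats(m.astype(np.uint8)); p=X[l==1+st[1:,4].argmax()]; print('cover',len(p),rect(p[:,:2]),np.median(p[:,2]),p.min(0),p.max(0))
d,s=save('scene','s7.png')
```

```text
shift [ 0.0003 -0.001   0.036 ] twist 0.0 | pos [0.483  0.0172 0.109 ] yaw 1.604 open 0.0175 t 38.0
cover 65530 (array([481.1,  72.7]), array([127.1,  97.2]), 1.88) 0.10651000851594464 [0.41637535 0.02379854 0.10399251] [0.54582004 0.12319469 0.11596777]
```

View pics/w7.png

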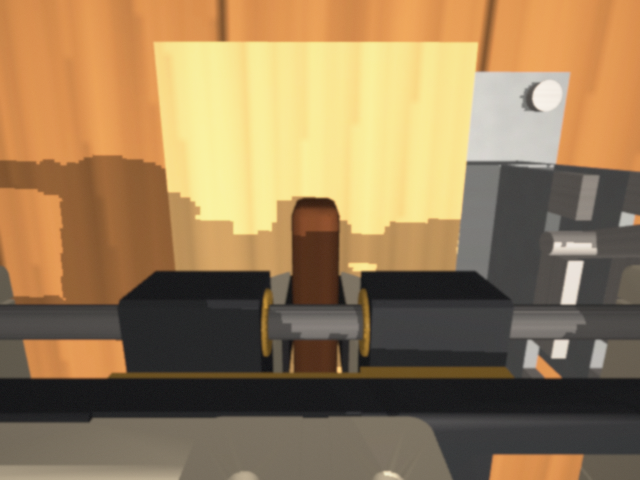

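The wrist view shows the cover level and square in the grip, with its far edge at row 42 and the bar at (315,240), hanging just above the die.

step_arm:
  plan:
    - [1,0,0,0.012,0]
    - [1,0,0,0.022,0]
    - [1,0,0,0.03,0]
    - [1,0,0,0.034,0]
    - [1,0,0,0.0365,0]
    - [1,0,0,0.0365,0]
    - [1,0,0,0.0365,0]
    - [-0.2,0,0,0.0365,0]
    - [-0.2,0,0,0.0365,0]
    - [-0.2,0,0,0.0365,0]
    - [-0.2,0,0,0.0365,0]
    - [-0.2,0,0,0,0]
    - [-0.2,0,0,-0.06,0]
    - [-0.2,0,0,-0.12,0]
    - [-0.2,0,0,-0.15,0]
    - [-0.2,0,0,-0.15,0]
    - [-0.2,0,0,-0.15,0]

```text
time: 40.25
tool_pos: [0.4822, 0.0169, 0.2577]
tool_rot: [-3.14, -0.0, 1.604]
contact_force: [0.2, 0.7, -0.4]
opening: 0.0548
grip_force: 0.0
```

Run:
```python
from h import *
d,s=save('wrist','w8.png'); X=cloud(d,s); z=X[...,2]; im=d['img'].astype(int); R,B=im[...,0],im[...,2]
print(s['tool_pos'])
for nm,m in [('bar',(z>.088)&(z<.106)&(abs(X[...,0]-.482)<.06)),('cover',(z>.063)&(z<.08)&(X[...,0]<.57)&(R-B>30))]:
    k,l,st,_=cv2.connectedComponentsWithStats(m.astype(np.uint8))
    p=X[l==1+st[1:,4].argmax()]; print(nm,len(p),rect(p[:,:2]),np.median(p[:,2]),p[:,:2].max(0))
d,s=save('scene','s8.png'); X=cloud(d); z=X[...,2]; im=d['img'].astype(int); R,B=im[...,0],im[...,2]
m=(z>.063)&(z<.077)&(X[...,0]<.57)&(X[...,0]>.4)&(abs(X[...,1])<.2)&(R-B>40)&(R>150)
k,l,st,_=cv2.connectedComponentsWithStats(m.astype(np.uint8)); p=X[l==1+st[1:,4].argmax()]; print('scene cover',rect(p[:,:2]),np.median(p[:,2]))
# die side faces vs cover: front (+y) face points below cover
m=(z>.015)&(z<.05)&(X[...,1]>.09)&(X[...,1]<.14)&(X[...,0]<.53)&(X[...,0]>.43); q=X[m]; f=np.polyfit(q[:,0],q[:,1],1); print('die +y face',f,np.polyval(f,.482),len(q))
m=(z>.061)&(z<.069)&(X[...,1]>.09)&(X[...,1]<.14)&(X[...,0]<.53)&(X[...,0]>.43)&(R-B>30); q=X[m]; 
if len(q)>5: f=np.polyfit(q[:,0],q[:,1],1); print('cover +y face',f,np.polyval(f,.482),len(q))
cv2.imwrite('pics/s8c.png',cv2.resize(d['img'][180:330,240:420,::-1],None,fx=4,fy=4,interpolation=cv2.INTER_CUBIC))
```

```text
[0.48222079 0.01691047 0.25774318]
bar 2078 (array([482.7,  16.5]), array([17.9, 88.9]), 1.73) 0.09810841399023235 [0.49289522 0.06095308]
cover 25917 (array([482.6,  24.3]), array([126.5, 192.9]), 1.97) 0.07044055514303901 [0.5474919  0.12273051]
scene cover (array([482.3,  14.9]), array([134.2, 215.7]), 1.14) 0.06977928232964836
die +y face [0.03195516 0.10116088] 0.11656326541722561 301
cover +y face [0.00263788 0.10703908] 0.1083105394327428 205
```

View pics/s8c.png

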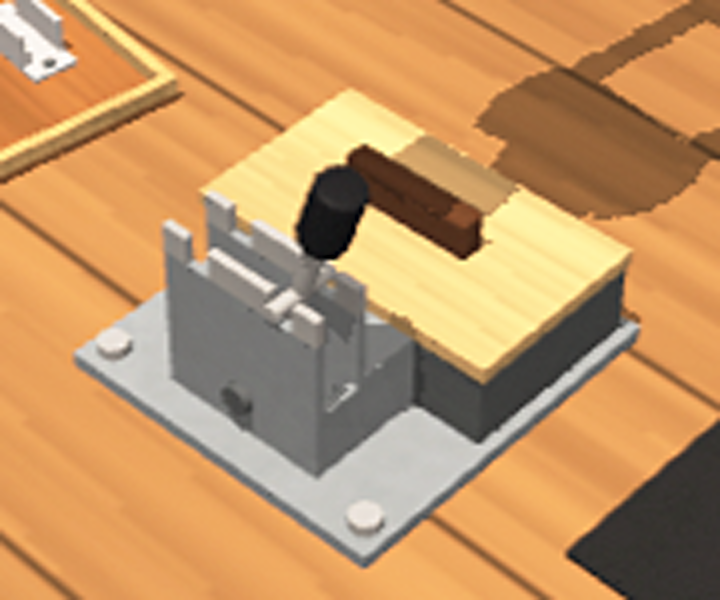

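The crop shows the cover flat and square on the die, its edges in line with the die's, and the lever in its home notch at (330,215). I'll hand it in.

```bash
python3 -c "
from h import *
traylook(); print(hand_in())"
```

```text
tray 61 [ 0.4699 -0.3266  0.03  ] ztop 0.0377 (array([ 469.5, -328.9]), array([56.4,  8.1]), 85.75)
tray 57 [ 0.4975 -0.3305  0.0304] ztop 0.0399 (array([ 497.1, -330.9]), array([52.7,  7.3]), 84.72)
tray 62 [ 0.5475 -0.3414  0.0299] ztop 0.0371 (array([ 546.7, -341.1]), array([56.3,  7.3]), 82.97)
tray 58 [ 0.5751 -0.3456  0.0302] ztop 0.0367 (array([ 574.4, -346.6]), array([55.6,  7.3]), 85.11)
the job is handed in; nothing more can be done
None
```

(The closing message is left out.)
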